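# Load a filter slide into the corner pocket of a bench reader

### The job

Load the white rectangular filter slide into the reader without picking it up: with the fingertips, push it across the deck until its long side lies flat against the rail, then slide it along the rail into the corner pocket, fully home against the end stop. Then push the knob of the locking bar away from you, all the way, so that the bar shuts behind the slide. The slide is only pushed, never lifted or tipped, and everything else stays where it is.

Things in the scene. Friction and masses are not known exactly. Their poses are not given: they have to be found in the camera images.
- reader: Fixed low bench instrument, white housing 165 (own x) x 254 (own y) x 24 mm, flat grey deck on top at z = +24 mm. Origin: centre of underside, on the table. Own +x: across the deck to the rail, roughly away from the robot; +y: along the rail to the pocket, roughly to the robot's left; z up. Turned -0.15 to 0.08 rad about z. Deck open at the front (x = -82 mm) and right (y = -127 mm)
- rail (a point): Right-hand, open end of the rail's face at deck level: reader x = +62.5, y = -123 mm. The rail is a straight aluminium bar along the reader's y on the far edge of the deck, 15 mm wide and 14 mm high over the deck, from here to the end stop. Axes as the reader's
- pocket (a point): Where point slide_mid lies when the slide is fully home, 5 mm over the deck: reader x = +39.5, y = +58 mm; axes as the reader's. The corner pocket is formed by the rail, the end stop (face at y = +90 mm of the raised white head, 26 mm high over the deck, that closes the deck's left end) and the cheek; 48 mm wide, 2 mm more than the slide. Dark round window in its floor
- cheek (a point): Right inner corner of the cheek, the aluminium block across from the rail, at deck level: reader x = +14.5, y = +40 mm. The cheek runs from here along y to the end stop, 12 mm high over the deck; before it a slanting lead-in reaches back to y = +28 mm
- guide (a point): Middle of the top of the strap over the locking bar, the highest point of the bar's guide, 14.5 mm over the deck: reader x = -2, y = +17 mm. The aluminium guide takes up reader x = -58 to +5, y = +4 to +30 mm, 11 mm high but for the strap (x = -6 to +2). Axes as the reader's
- slide_mid (a point): Centre of the filter slide, half-way up: loose flat white plastic frame 46 (own x) x 64 (own y) x 10 mm high, 25 to 50 g, with a round 36 mm paper filter in its middle, lying on the deck right of the bar's guide, turned up to 0.36 rad from the reader's axes. When home its long sides lie along the rail and its rear short side, at reader y = +26 mm, stands 14 mm out of the cheek, free to be pushed
- bar_knob (a point): Centre of the black knob (15 mm across, from 22 to 37 mm over the deck, on a 10 mm stem) of the steel locking bar. It travels along reader +x from x = -41.5 (retracted) to -15.5 mm (shut) at y = +17 mm. The bar is 12 mm wide, 10 mm high, its tip 48 mm ahead of the knob. It passes 3 mm behind the rear side of a slide that is home and cannot be shut before. Takes 1 to 2 N, stays where left
- bar (a joint): Travel of the locking bar in m: 0 = retracted, 0.026 = shut (stop). Starts retracted, 0 to 0.003
- cap: Bystander: yellow screw cap, 34 mm across, 13 mm high, lying on top of the reader's head; origin at centre of underside
- petri: Bystander: round clear dish, 68 mm across, 12 mm high, on the table behind the reader; origin at centre of underside
- forceps: Bystander: forceps 121 mm long, on the table at the right; origin at centre of underside
- tin: Bystander: small white pot, 44 mm across, 29 mm high, on the table behind the reader; origin at centre of underside
- wash_bottle: Bystander: white wash bottle with blue cap, 65 x 99 x 201 mm, at the right; origin at centre of underside
- tape: Bystander: roll of tape, 69 mm across, 19 mm high, at the right; origin at centre of underside
- vial: Bystander: capped vial, 20 mm across, 56 mm high, at the right; origin at centre of underside
- tower_top (a point): Top of the fixed filter tower, 364 mm high and about 115 mm wide, standing right of the reader and nearer the robot: an obstacle for the arm and the gripper's body, travel round or above it
- pump_top (a point): Top middle of the fixed pump controller, a beige cabinet at the back right of the reader: 263 mm high, with handle and hose spigot 315 mm; its near left edge stands at world x = 0.65, y = 0.19, its near right edge at x = 0.60, y = -0.03. An obstacle
There are look-alikes about, which are no part of the job. Leave any brown or red look-alike of the part that bears slide_mid alone.

How it is judged:
On the way, in this order (a step that is already met when the one before it is completed fails the run):
1. the slide lies flat with its long side against the rail, still at least 20 mm short of the pocket's end (x of slide_mid in the frame of pocket above -0.003 m and angle between the y axis of slide_mid and the y axis of pocket, either way round below 0.08 rad and y of slide_mid in the frame of pocket below -0.02 m), for 0.1 s.
2. the slide is home in the corner pocket while the bar is still retracted (distance between slide_mid and pocket below 0.004 m and angle between the y axis of slide_mid and the y axis of pocket, either way round below 0.08 rad and value of joint bar below 0.008 m), for 0.1 s.
At the end, for the whole second after the job is handed in: The slide rests in the corner pocket, its centre within 4 mm of the home point and its sides within 0.08 rad of the rail's direction, and the locking bar is shut to within 5 mm of its stop (distance between slide_mid and pocket below 0.004 m and angle between the y axis of slide_mid and the y axis of pocket, either way round below 0.08 rad and value of joint bar above 0.021 m and linear speed of slide below 0.01 m/s); the robot touches nothing.
It fails at once if the slide is lifted off the deck or tipped (z of slide_mid in the frame of pocket above 0.005 m or angle between slide_mid's own z axis and vertical above 0.2 rad).
It fails at once if a bystander is moved by more than 20 mm (distance of any of cap, petri, forceps, tin, wash_bottle, tape, vial from where it was at the start of the episode above 0.02 m).
It also fails if it takes over 54 s, if anything falls off the work surface, if the arm or the gripper's body presses on something with over 40 N, if the wrist force passes 120 N, or if a joint passes its speed limit or range.

### The arm

A 6-joint arm with a two-finger parallel gripper is mounted at the origin on the work surface; the furniture and walls round the work are solid. World frame = base frame: x ahead of the robot, y to its left, z up, the work surface at z = 0. Lengths are in m, angles in rad, forces in N, time in s.
With the tool pointing down it reaches from about 0.3 to 0.75 m from the base axis. Payload 8.5 kg.
Tool frame: the origin (TCP) lies midway between the tips of the shut fingers; the grasp point (between the pads) lies 19 mm behind it; z points along the fingers, y is the direction in which the jaws open and shut (so a half turn about z gives the same grasp; the last joint's range is limited). The gripper opens to 88 mm and grips with 3 to 60 N. Pads are 18 mm wide; open, the fingers measure 123 mm over their backs; the gripper's body (75 mm by 187 mm) begins 45 mm behind the grasp point.
Start: joints at [-0.988, 0.381, 1.297, -0, 1.464, -0.215], TCP at [0.394, -0.384, 0.239] pointing down, gripper open.
Joint ranges: [-3.11, 3.11], [-0.89, 2.33], [0.22, 2.48], [-1.42, 4.56], [0.17, 2.85], [-2.88, 2.88]. Speed limits (rad/s): [2.39, 2.39, 3.14, 3.14, 3.14, 3.14].

### API

Orientations are given as a rotation vector (axis times angle).
In Python, from workcell import * gives the robot as it stands.
- The arm moves only by the shell command python3 -m pendant 'ROWS' [OPENING] [FORCE]. ROWS is JSON, a list of rows, each a list of 2 entries, a list of its own where there are three numbers: the shift along the tool's x, y, z in units of 0.04 m (1.0 is 0.04 m), then the turn, a rotation vector about the tool's x, y, z in units of pi rad (1.0 is pi rad). A call has 1 to 12 rows; each row shifts and turns the commanded pose from where the row before left it, along the tool's axes as they then stand; what a row does not reach is not made up. A row lasts 1/10 s, in which the tool goes at most 50 mm and 8.59 degrees, less where a joint would pass 70% of its speed; a pose out of reach is approached as far as the arm can. A call with a number of a shift or a turn outside -1 to 1 is refused whole. A call with a gripper value outside its range is refused whole. OPENING is the finger opening in mm, from 0 to 88.1, set as the call begins (- or left out, the last holds). The fingers move at their own pace and stop on an object; FORCE is the grip in N (left out, the last holds). Time passes only in rows, so rows that do not move let the fingers close. It gives the time, the measured TCP pose, the force and the opening at its end, in the units of the state.
- sense(): the state, without advancing time (a new reading comes with each control period).
- camera(name): name is "scene" or "top" or "wrist"; returns the picture (480x640x3 uint8, red, green, blue); there is no depth.
- calibration(name): a dict with "fx", "fy", "cx", "cy" (pixels), "R" (3x3) and "t" (3): a world point X has camera coordinates R X + t. Camera axes: x right, y down, z forward; pixel columns grow to the right and rows downward; lengths in m; the calibration is good to about 2 mm. A picture is of the moment at which its call begins: read the wrist's pose just before it. calibration takes no time and is no camera call; for the wrist camera it gives the pose at the moment of the call.
- hand_in(): hands the job in, once; it reports no verdict.
The state is a dict: "time_s": time; "joint_pos": joint angles; "qvel": joint speeds; "joint_torque": joint torques, N m; "eef_pos": TCP position; "eef_rot": TCP orientation; "wrist_force": force on the tool from outside, world axes, zero at the start; "moment": the same for the moment, N m; "opening": finger opening in m.
Only numpy, scipy, OpenCV 4.12 (cv2) and the standard library are available. Lean on these libraries where they do the work, as an engineer would, in place of code of your own. Each camera call takes 0.05 s, during which the arm holds its last target.

## Working session

There is one attempt and no reset: what is moved stays moved. The work goes in short steps, Python scripts to look and compute and a shell command to move; the robot and the scene stay as the last step left them, time stands still between calls to the robot, and variables do not carry over. Pictures are saved under pics/ and viewed, and the job is handed in when it is done.

```bash
mkdir -p pics; python3 - <<'E'
from workcell import *
import cv2
print(sense())
for n in ("scene","top","wrist"):
    c=calibration(n); print(n,c)
    cv2.imwrite(f"pics/{n}0.png",camera(n)[:,:,::-1])
E
```

```text
{'time_s': 0.0, 'joint_pos': array([-9.88295239e-01,  3.81200548e-01,  1.29824177e+00, -1.11158391e-05,
        1.46359836e+00, -2.15247672e-01]), 'qvel': array([ 0.00187426,  0.00112278, -0.0011532 ,  0.00040921, -0.00026133,
        0.00022831]), 'joint_torque': array([ 8.88523277e-05, -4.37933743e+01, -2.24547243e+01,  7.13361148e-02,
        3.53892264e-02, -1.09791438e-04]), 'eef_pos': array([ 0.39354363, -0.38382365,  0.23814173]), 'eef_rot': array([-2.89366287e+00, -1.21958551e+00,  4.32199417e-04]), 'wrist_force': array([ 0.05496013,  1.30975355, -0.42524574]), 'moment': array([ 0.04236576,  0.00736724, -0.0221836 ]), 'opening': 0.08801276116811231}
scene {'fx': 483.10772104192495, 'fy': 483.10772104192495, 'cx': 321.84742961740847, 'cy': 236.21034901285503, 'R': array([[ 0.59374349, -0.80447315,  0.0170769 ],
       [-0.40711399, -0.31864208, -0.85599382],
       [ 0.69406547,  0.50128852, -0.51670393]]), 't': array([-0.21063873,  0.38246944,  1.12150622])}
top {'fx': 555.9811827721753, 'fy': 555.9811827721753, 'cx': 311.83119638712196, 'cy': 230.93925789682433, 'R': array([[-0.36729922, -0.93010106,  0.00181539],
       [-0.84377524,  0.33238648, -0.42138174],
       [ 0.3913242 , -0.15630496, -0.90688154]]), 't': array([0.24361049, 0.4431661 , 1.38974601])}
wrist {'fx': 371.6153409615584, 'fy': 371.6153409615584, 'cx': 309.58378137427735, 'cy': 236.74178135546367, 'R': array([[ 7.16407224e-01, -6.97681790e-01, -8.99465332e-04],
       [-6.68610918e-01, -6.86923239e-01,  2.84773424e-01],
       [-1.99299096e-01, -2.03412346e-01, -9.58594433e-01]]), 't': array([-0.54937186, -0.0394451 ,  0.38927613])}
```

View pics/scene0.png

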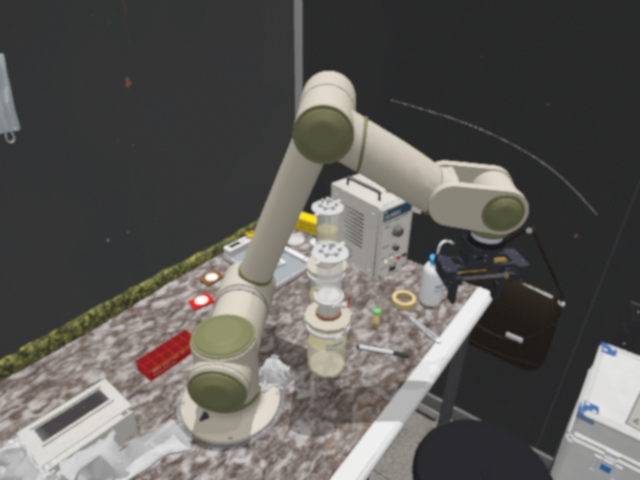

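View pics/top0.png

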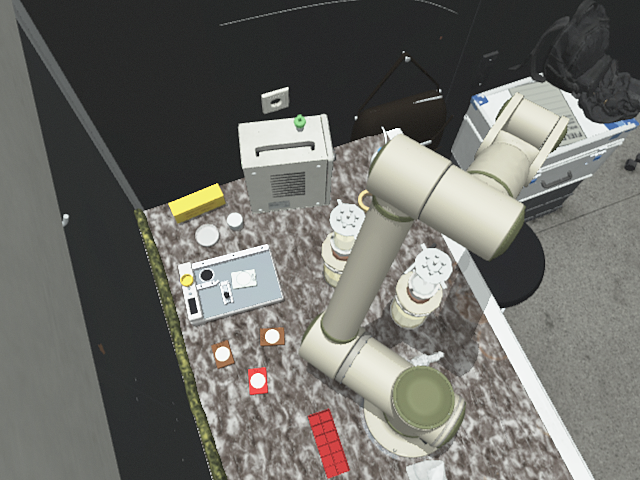

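View pics/wrist0.png

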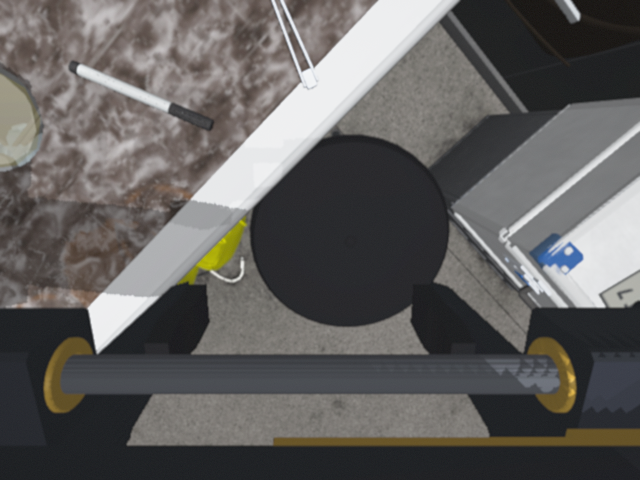

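```bash
python3 - <<'E'
import cv2
a=cv2.imread("pics/top0.png")
cv2.imwrite("pics/top0c.png",cv2.resize(a[235:335,165:295],None,fx=6,fy=6,interpolation=cv2.INTER_CUBIC))
cv2.imwrite("pics/top0d.png",cv2.resize(a[180:400,170:470],None,fx=2.6,fy=2.6,interpolation=cv2.INTER_CUBIC))
E
```

```text
(no output)
```

View pics/top0c.png

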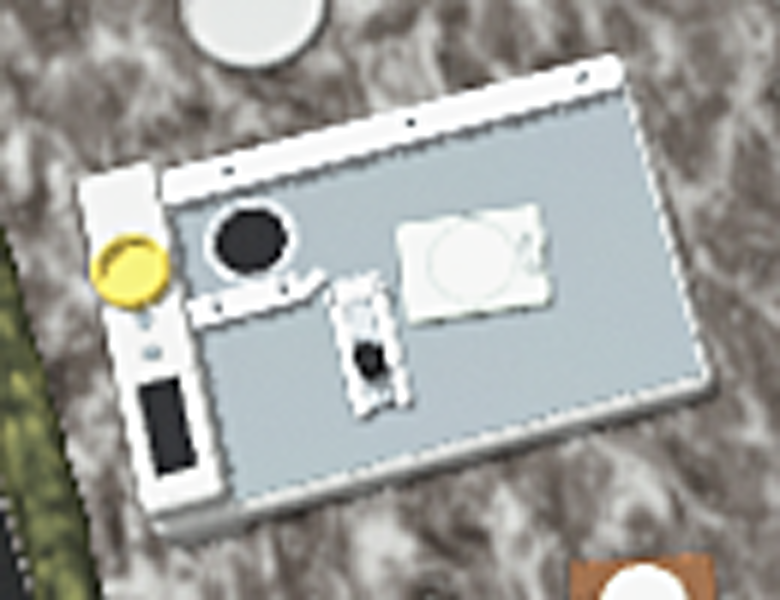

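View pics/top0d.png

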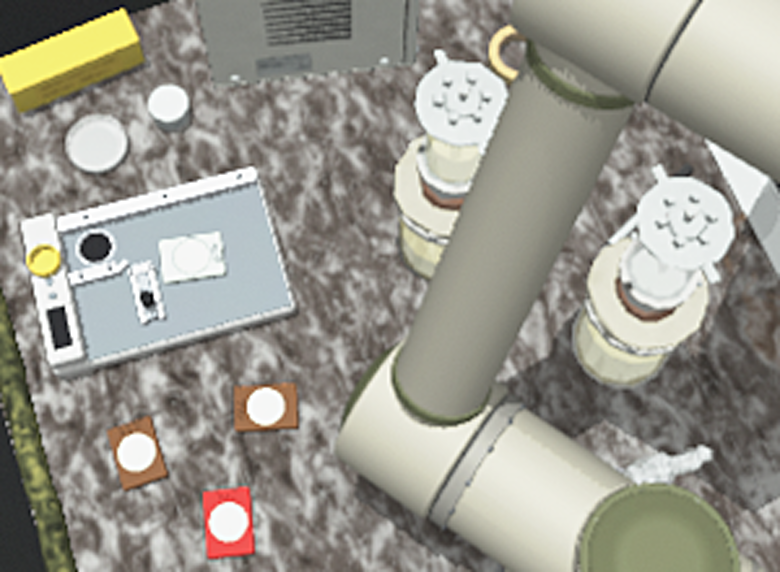

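```bash
cat > h.py <<'E'
from workcell import *
import numpy as np, cv2
from scipy.optimize import least_squares
def ray(name,px,z,c=None):
    c=c or calibration(name); R=np.array(c["R"]);t=np.array(c["t"])
    d=R.T@np.array([(px[0]-c["cx"])/c["fx"],(px[1]-c["cy"])/c["fy"],1]); o=-R.T@t
    return o+d*(z-o[2])/d[2]
def proj(name,X,c=None):
    c=c or calibration(name); p=np.array(c["R"])@np.array(X)+np.array(c["t"])
    return np.array([c["fx"]*p[0]/p[2]+c["cx"],c["fy"]*p[1]/p[2]+c["cy"]])
def rd(pose,p):  # reader->world xy
    x,y,a=pose; return np.array([x+np.cos(a)*p[0]-np.sin(a)*p[1],y+np.sin(a)*p[0]+np.cos(a)*p[1]])
def inv(pose,w):
    x,y,a=pose; d=np.array(w[:2])-[x,y]; return np.array([np.cos(a)*d[0]+np.sin(a)*d[1],-np.sin(a)*d[0]+np.cos(a)*d[1]])
E
python3 - <<'E'
from h import *
c=calibration("top")
f=lambda u,v:(165+u/6,235+v/6)
obs=[((628,97),(.0625,-.123),.024),((712,378),(-.0825,-.127),.024),((232,503),(-.0825,.09),.024),((618,56),(.0775,-.123),.038),((173,205),(.0625,.09),.024),((253,240),(.0395,.058),.024),((150,512),(-.0825,.127),.050)]
W=[ray("top",f(*o[0]),o[2],c) for o in obs]
r=least_squares(lambda p:np.concatenate([rd(p,o[1])-w[:2] for o,w in zip(obs,W)]),[.5,.2,0])
print(r.x); P=r.x
for o,w in zip(obs,W): print(o[1],(inv(P,w)-o[1]).round(4))
print("knob",inv(P,ray("top",f(370,358),.0535,c)))
S=[ray("top",f(*q),.034,c)[:2] for q in [(395,228),(540,205),(550,305),(412,322)]]
S=np.array([inv(P,s) for s in S]);print(S.round(4),S.mean(0), [np.linalg.norm(S[i]-S[i-1]) for i in range(4)])
print([np.arctan2(*(S[i]-S[j])) for i,j in ((0,1),(3,2))])
for n,px,z in (("towerA",(345,217),.364),("towerB",(433,263),.364)): print(n,ray("top",px,z,c))
np.save("P.npy",P)
E
```

```text
[ 0.47105126  0.31061203 -0.10478576]
(0.0625, -0.123) [-0.0017  0.0009]
(-0.0825, -0.127) [0.0015 0.0011]
(-0.0825, 0.09) [0.0023 0.0008]
(0.0775, -0.123) [-0.0015  0.001 ]
(0.0625, 0.09) [0.0018 0.0003]
(0.0395, 0.058) [-0.0016  0.0004]
(-0.0825, 0.127) [-0.0008 -0.0045]
knob [-0.04188934  0.01698485]
[[ 0.0224 -0.0053]
 [ 0.0157 -0.0708]
 [-0.032  -0.0643]
 [-0.0234 -0.0032]] [-0.00433241 -0.03588963] [np.float64(0.04576091994902151), np.float64(0.06584679856740859), np.float64(0.04813621647241023), np.float64(0.061635396124823265)]
[np.float64(0.10150080722493898), np.float64(0.14081682686915473)]
towerA [0.39138008 0.03058772 0.364     ]
towerB [ 0.22503325 -0.0987793   0.364     ]
```

The white slide at about (243,277) in the top image sits on the deck right of the guide, and its size fits. The brown pieces at (272,337) and (222,354) and the red one at (258,381) are the look-alikes. There are two towers, at top pixels (345,217) and (433,263), so I'll go above both.

```bash
python3 -m pendant '[[[0,0,-1],[0,0,0]],[[0,0,-1],[0,0,0]],[[0,0,-1],[0,0,0]],[[0,0,-1],[0,0,-0.045]],[[0,0,-1],[0,0,-0.045]],[[0,0,0],[0,0,-0.045]],[[0,0,0],[0,0,-0.045]],[[0,0,0],[0,0,-0.045]],[[0,0,0],[0,0,-0.045]],[[0,0,0],[0,0,-0.045]],[[0,0,0],[0,0,-0.045]]]' 20 20
python3 -m pendant '[[[0,0,0],[0,0,-0.045]],[[0,0,0],[0,0,-0.045]],[[0,0,0],[0,0,-0.045]],[[0,0,0],[0,0,-0.045]],[[0,0,0],[0,0,-0.045]],[[0,0,0],[0,0,-0.045]],[[0,0,0],[0,0,-0.037]],[[0,0,0],[0,0,0]]]'
cat > go.py <<'E'
import sys
from h import *
from scipy.spatial.transform import Rotation as Ro
P=np.load("P.npy")
def show(tx=None,ty=None,tz=None):
    s=sense(); R=Ro.from_rotvec(s["eef_rot"]).as_matrix()
    p=inv(P,s["eef_pos"]); yaw=np.arctan2(R[1,1],R[0,1])-(P[2]+np.pi/2)
    print("t",s["time_s"],"reader xy mm",(p*1e3).round(1),"z",(s["eef_pos"][2]*1e3).round(1),"yaw err (ccw)",yaw.round(4),"tilt",(R[:,2]).round(3),"F",s["wrist_force"].round(2),"open",round(s["opening"],4),"j",s["joint_pos"].round(2))
    if tx is not None:
        w=np.r_[rd(P,(tx/1e3,ty/1e3)),tz/1e3]
        print("tool shift units",(R.T@(w-s["eef_pos"])/.04).round(2))
if __name__=="__main__": show(*map(float,sys.argv[1:]))
E
python3 go.py -62 -36 430
```

```text
time_s: 1.25
eef_pos: [0.3937, -0.384, 0.4384]
eef_rot: [-1.783, -2.586, -0.0]
wrist_force: [-0.3, -0.1, -0.9]
opening: 0.02
time_s: 2.05
eef_pos: [0.3937, -0.384, 0.4385]
eef_rot: [-0.388, -3.117, -0.001]
wrist_force: [0.2, -0.2, -0.3]
opening: 0.0201
t 2.05 reader xy mm [  -4.3 -698.9] z 438.5 yaw err (ccw) -0.1426 tilt [-0.  0. -1.] F [ 0.24 -0.16 -0.3 ] open 0.0201 j [-0.99  0.33  0.81  0.    2.   -2.31]
tool shift units [ 3.78 16.2   0.22]
```

```bash
python3 -m pendant '[[[0,0,0],[0,0,-0.0454]],[[0,1,0],[0,0,0]],[[0,1,0],[0,0,0]],[[0,1,0],[0,0,0]],[[0,1,0],[0,0,0]],[[0,1,0],[0,0,0]],[[0,1,0],[0,0,0]],[[0,1,0],[0,0,0]],[[0,1,0],[0,0,0]]]'
python3 -m pendant '[[[0.1,1,0],[0,0,0]],[[0.2,1,0],[0,0,0]],[[0.2,1,0],[0,0,0]],[[0.2,1,0],[0,0,0]],[[0.2,1,0],[0,0,0]],[[0.2,1,0],[0,0,0]],[[0.2,1,0],[0,0,0]],[[0.2,1,0],[0,0,0]],[[0,0.6,0],[0,0,0]],[[0,0,0],[0,0,0]]]'
python3 go.py -62 -36 80
python3 - <<'E'
from h import *
cv2.imwrite("pics/top1.png",camera("top")[:,:,::-1]);c=calibration("wrist");im=camera("wrist")[:,:,::-1];cv2.imwrite("pics/wrist1.png",im)
import pickle;pickle.dump(c,open("c1.pkl","wb"))
E
```

```text
time_s: 2.95
eef_pos: [0.4272, -0.0642, 0.4387]
eef_rot: [0.172, 3.137, 0.0]
wrist_force: [0.8, 0.0, 0.6]
opening: 0.0198
time_s: 3.95
eef_pos: [0.4038, 0.2847, 0.438]
eef_rot: [-0.165, -3.136, 0.0]
wrist_force: [0.5, -0.4, -1.0]
opening: 0.0199
t 3.95 reader xy mm [-64.2 -32.8] z 438.0 yaw err (ccw) -0.0006 tilt [-0.001 -0.    -1.   ] F [ 0.47 -0.36 -1.02] open 0.0199 j [ 0.37  0.22  0.98  0.    1.95 -1.09]
tool shift units [-0.07 -0.08  8.95]
```

View pics/wrist1.png

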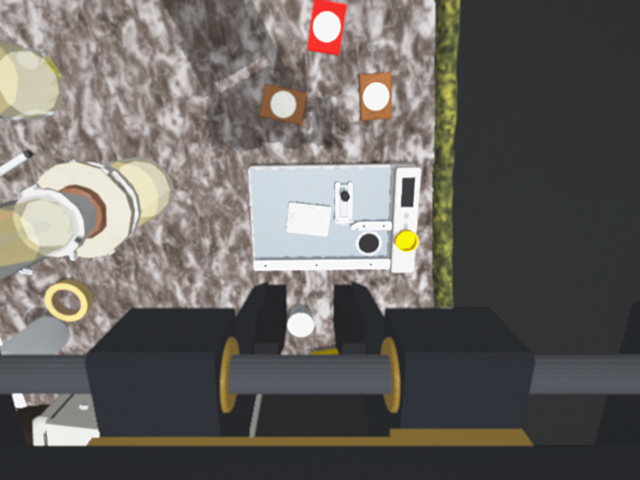

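View pics/top1.png

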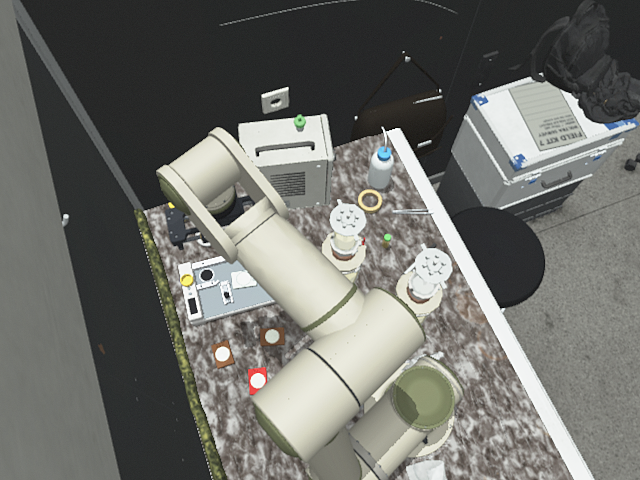

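```bash
python3 - <<'E'
import cv2
a=cv2.imread("pics/wrist1.png")
cv2.imwrite("pics/wrist1c.png",cv2.resize(a[160:275,245:425],None,fx=4.4,fy=4.4,interpolation=cv2.INTER_CUBIC))
E
```

```text
(no output)
```

View pics/wrist1c.png

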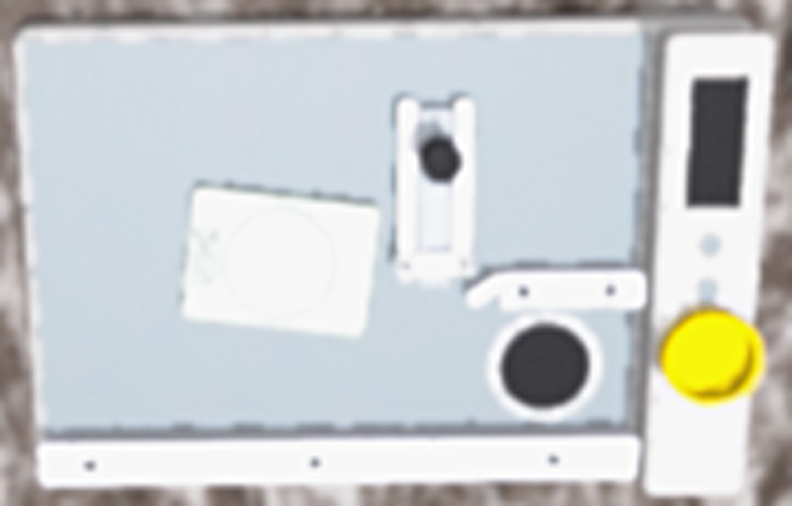

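```bash
python3 - <<'E'
from h import *
import pickle;c=pickle.load(open("c1.pkl","rb"))
f=lambda u,v:(245-.5+u/4.4+.11,160-.5+v/4.4+.11)
obs=[((40,440),(.0625,-.123),.024),((18,33),(-.0825,-.127),.024),((642,25),(-.0825,.09),.024),((634,432),(.0625,.09),.024),((545,364),(.0395,.058),.024),((640,272),(.0025,.09),.036),((640,478),(.0775,.09),.038),((43,486),(.0775,-.123),.038)]
W=[ray("wrist",f(*o[0]),o[2],c) for o in obs]
r=least_squares(lambda p:np.concatenate([rd(p,o[1])-w[:2] for o,w in zip(obs,W)]),[.5,.2,0])
P=np.load("P.npy");print(P,r.x); P=r.x
for o,w in zip(obs,W): print(o[1],(inv(P,w)-o[1]).round(4))
print("knob",inv(P,ray("wrist",f(440,159),.061,c)))
S=np.array([inv(P,ray("wrist",f(*q),.034,c)) for q in [(363,335),(184,318),(195,185),(379,207)]])
print(S.round(4),S.mean(0),[np.arctan2(*(S[i]-S[j])) for i,j in ((0,1),(3,2))])
np.save("P2.npy",P)
E
```

```text
[ 0.47105126  0.31061203 -0.10478576] [ 0.47175804  0.31038932 -0.08814867]
(0.0625, -0.123) [ 0.0014 -0.0018]
(-0.0825, -0.127) [0.0001 0.0035]
(-0.0825, 0.09) [ 0.001  -0.0025]
(0.0625, 0.09) [0.0019 0.0011]
(0.0395, 0.058) [-0.0015  0.0001]
(0.0025, 0.09) [-0.001 -0.002]
(0.0775, 0.09) [-0.0007  0.001 ]
(0.0775, -0.123) [-0.0012  0.0006]
knob [-0.04366     0.01634436]
[[ 0.0231 -0.0076]
 [ 0.0159 -0.0701]
 [-0.0312 -0.0647]
 [-0.0225 -0.0019]] [-0.00368056 -0.03607255] [np.float64(0.1154123048515295), np.float64(0.13791648711117568)]
```

```bash
python3 - <<'E'
import numpy as np
np.save("P.npy",(np.load("P.npy")+np.load("P2.npy"))/2)
E
python3 -m pendant '[[[0,-0.1,1],[0,0,-0.003]],[[0,0,1],[0,0,0]],[[0,0,1],[0,0,0]],[[0,0,1],[0,0,0]],[[0,0,1],[0,0,0]],[[0,0,1],[0,0,0]],[[0,0,1],[0,0,0]],[[0,0,1],[0,0,0]],[[0,0,1],[0,0,0]],[[0,0,0],[0,0,0]],[[0,0,0],[0,0,0]]]'
python3 go.py -64 -36 28
python3 - <<'E'
from h import *
import pickle
c=calibration("wrist");im=camera("wrist")[:,:,::-1];cv2.imwrite("pics/wrist2.png",im)
pickle.dump(c,open("c2.pkl","wb"))
E
```

```text
time_s: 5.15
eef_pos: [0.4043, 0.278, 0.0798]
eef_rot: [0.154, 3.138, 0.0]
wrist_force: [0.3, -0.6, 0.9]
opening: 0.02
t 5.15 reader xy mm [-63.7 -38.8] z 79.8 yaw err (ccw) -0.0018 tilt [ 0.  0. -1.] F [ 0.26 -0.64  0.94] open 0.02 j [ 0.36  0.47  1.69 -0.    0.98 -1.11]
tool shift units [0.01 0.07 1.29]
```

View pics/wrist2.png

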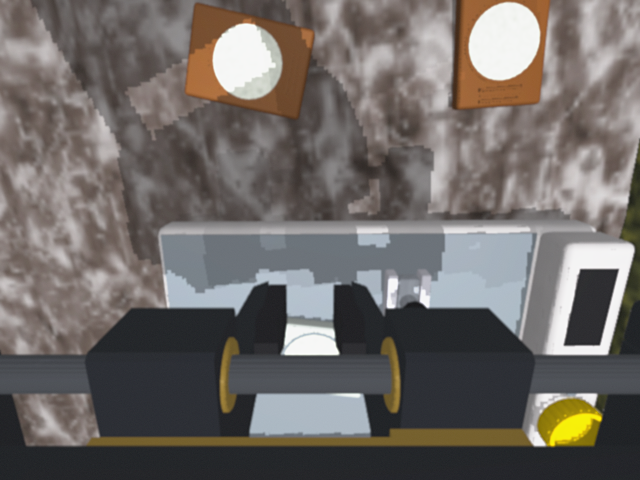

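```bash
python3 -m pendant '[[[0,0.05,0.5],[0,0,0]],[[0,0,0.5],[0,0,0]],[[0,0,0.28],[0,0,0]],[[0,0,0],[0,0,0]],[[-0.15,0,0],[0,0,0]],[[-0.15,0,0],[0,0,0]],[[-0.15,0,0],[0,0,0]],[[-0.15,0,0],[0,0,0]],[[-0.15,0,0],[0,0,0]],[[0,0,0],[0,0,0]]]'
python3 go.py 0 -36 28
python3 -m pendant '[[[-0.12,0,0],[0,0,0]],[[-0.12,0,0],[0,0,0]],[[-0.12,0,0],[0,0,0]],[[-0.12,0,0],[0,0,0]],[[-0.12,0,0],[0,0,0]],[[0,0,0],[0,0,0]]]'
python3 go.py 7.5 -36 28
python3 - <<'E'
from h import *
import pickle
cv2.imwrite("pics/top3.png",camera("top")[:,:,::-1])
c=calibration("wrist");im=camera("wrist")[:,:,::-1];cv2.imwrite("pics/wrist3.png",im)
pickle.dump(c,open("c3.pkl","wb"))
E
```

```text
time_s: 6.2
eef_pos: [0.4347, 0.2776, 0.0276]
eef_rot: [0.152, 3.137, 0.0]
wrist_force: [0.4, 0.1, -0.4]
opening: 0.0202
t 6.2 reader xy mm [-33.4 -36.3] z 27.6 yaw err (ccw) -0.0003 tilt [ 0.001  0.    -1.   ] F [ 0.39  0.14 -0.36] open 0.0202 j [ 0.34  0.58  1.67 -0.    0.89 -1.14]
tool shift units [-0.84  0.01 -0.01]
time_s: 6.8
eef_pos: [0.4583, 0.2753, 0.0275]
eef_rot: [0.152, 3.137, 0.0]
wrist_force: [0.1, -0.0, 0.3]
opening: 0.0203
t 6.8 reader xy mm [ -9.6 -36.2] z 27.5 yaw err (ccw) -0.0001 tilt [ 0.001  0.    -1.   ] F [ 0.05 -0.02  0.35] open 0.0203 j [ 0.32  0.6   1.62 -0.    0.92 -1.15]
tool shift units [-0.43  0.01 -0.01]
```

View pics/wrist3.png

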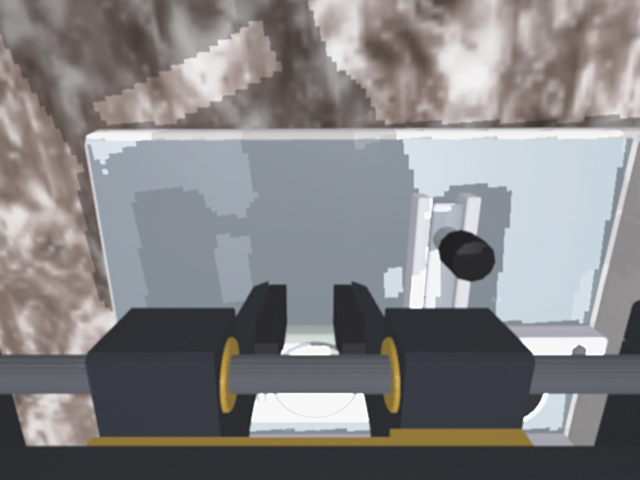

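View pics/top3.png

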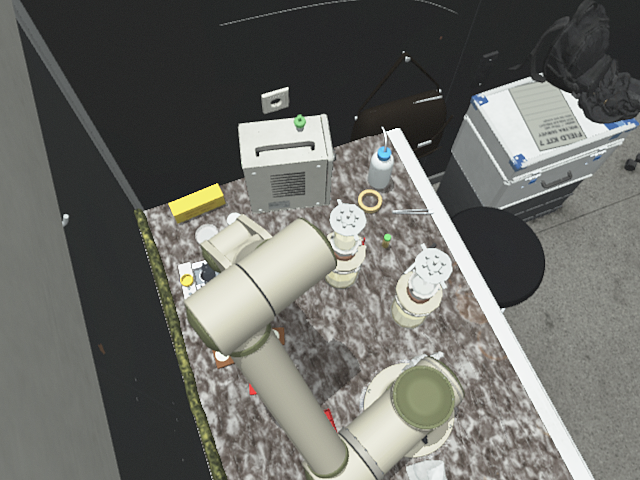

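```bash
python3 -m pendant '[[[-0.1,0,0],[0,0,0]],[[-0.1,0,0],[0,0,0]],[[-0.1,0,0],[0,0,0]],[[-0.06,0,0],[0,0,0]],[[0,0,0],[0,0,0]]]'
python3 go.py 7.5 -36 28
python3 -m pendant '[[[-0.04,0,0],[0,0,0]],[[0,0,0],[0,0,0]]]'
python3 go.py 7.5 -36 28
```

```text
time_s: 7.4
eef_pos: [0.4724, 0.274, 0.0275]
eef_rot: [0.152, 3.138, 0.0]
wrist_force: [-0.1, 0.2, -0.5]
opening: 0.0202
t 7.4 reader xy mm [  4.5 -36.3] z 27.5 yaw err (ccw) -0.0001 tilt [ 0.  0. -1.] F [-0.11  0.2  -0.46] open 0.0202 j [ 0.31  0.62  1.59 -0.    0.94 -1.17]
tool shift units [-0.08  0.01 -0.01]
time_s: 7.6
eef_pos: [0.4735, 0.2738, 0.0275]
eef_rot: [-0.151, -3.138, 0.0]
wrist_force: [-0.1, -0.4, 0.3]
opening: 0.02
t 7.6 reader xy mm [  5.6 -36.3] z 27.5 yaw err (ccw) 0.0002 tilt [-0. -0. -1.] F [-0.08 -0.41  0.35] open 0.02 j [ 0.31  0.62  1.58 -0.    0.94 -1.17]
tool shift units [-0.05  0.01 -0.01]
```

```bash

python3 -m pendant '[[[-0.04,0,0],[0,0,0]],[[0,0,0],[0,0,0]]]'
python3 -m pendant '[[[-0.04,0,0],[0,0,0]],[[0,0,0],[0,0,0]]]'
python3 -m pendant '[[[-0.04,0,0],[0,0,0]],[[0,0,0],[0,0,0]]]'
python3 go.py
python3 - <<'E'
from h import *
a=camera("wrist")[:,:,::-1]
cv2.imwrite("pics/wrist4.png",cv2.resize(a[270:460,200:440],None,fx=3.3,fy=3.15,interpolation=cv2.INTER_CUBIC))
E
```

```text
time_s: 7.8
eef_pos: [0.4737, 0.2737, 0.0274]
eef_rot: [-0.151, -3.135, 0.001]
wrist_force: [-6.5, 0.8, 3.6]
opening: 0.0203
time_s: 8.0
eef_pos: [0.4738, 0.2737, 0.0274]
eef_rot: [-0.15, -3.131, 0.001]
wrist_force: [-12.0, 1.2, 7.8]
opening: 0.0198
time_s: 8.2
eef_pos: [0.4739, 0.2737, 0.0273]
eef_rot: [-0.15, -3.128, 0.002]
wrist_force: [-18.7, 2.9, 12.5]
opening: 0.02
t 8.2 reader xy mm [  6.  -36.4] z 27.3 yaw err (ccw) 0.0007 tilt [-0.01  -0.001 -1.   ] F [-18.71   2.94  12.52] open 0.02 j [ 0.31  0.62  1.58  0.    0.95 -1.17]
```

View pics/wrist4.png

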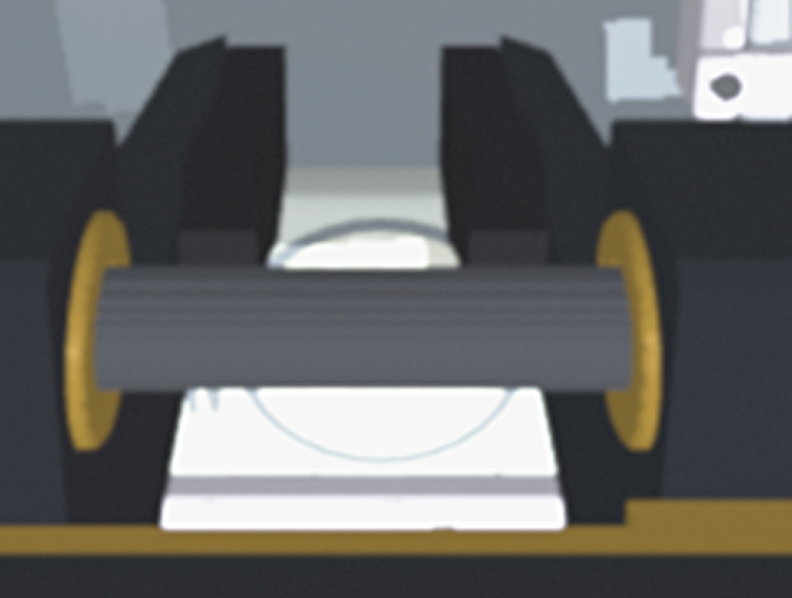

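The slide is flat against the rail: the wrist crop shows its far edge parallel to the rail, and contact force has risen. Next I go round behind its right end with the fingers closed.

```bash

python3 -m pendant '[[[0.1,0,0],[0,0,0]],[[0.15,0,0],[0,0,0]],[[0.25,0,0],[0,0,0]],[[0.25,0,0],[0,0,0]],[[0,0,-0.8],[0,0,0]],[[0,-0.8,0],[0,0,0]],[[-0.5,-0.75,0],[0,0,0]],[[-0.5,0,0],[0,0,0]],[[-0.52,0,0],[0,0,0]],[[0,0,0],[0,0,0]],[[0,0,0],[0,0,0]]]' 0 20
python3 go.py 37 -98 28
python3 - <<'E'
from h import *
import pickle
c=calibration("wrist");pickle.dump(c,open("c5.pkl","wb"))
a=camera("wrist")[:,:,::-1]
cv2.imwrite("pics/wrist5.png",a)
cv2.imwrite("pics/top5.png",camera("top")[:,:,::-1])
E
```

```text
time_s: 9.35
eef_pos: [0.502, 0.2088, 0.0593]
eef_rot: [-0.151, -3.137, 0.0]
wrist_force: [-0.8, 1.0, -0.7]
opening: 0.0004
t 9.35 reader xy mm [ 40.3 -98.3] z 59.3 yaw err (ccw) 0.0001 tilt [-0.001 -0.    -1.   ] F [-0.84  1.02 -0.66] open 0.0004 j [ 0.18  0.57  1.56  0.    1.01 -1.3 ]
tool shift units [0.08 0.01 0.78]
```

View pics/wrist5.png

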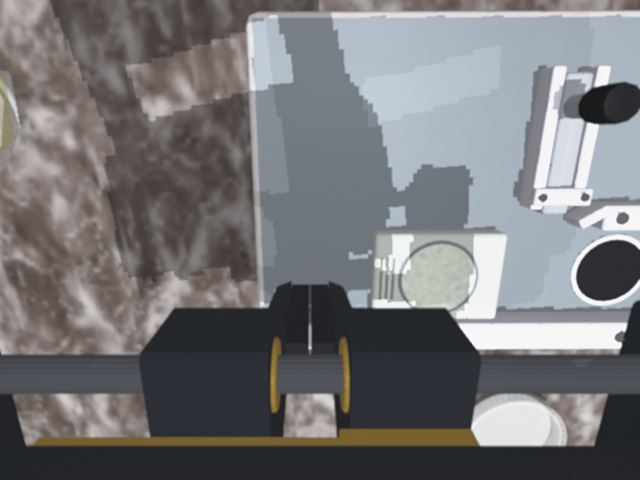

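View pics/top5.png

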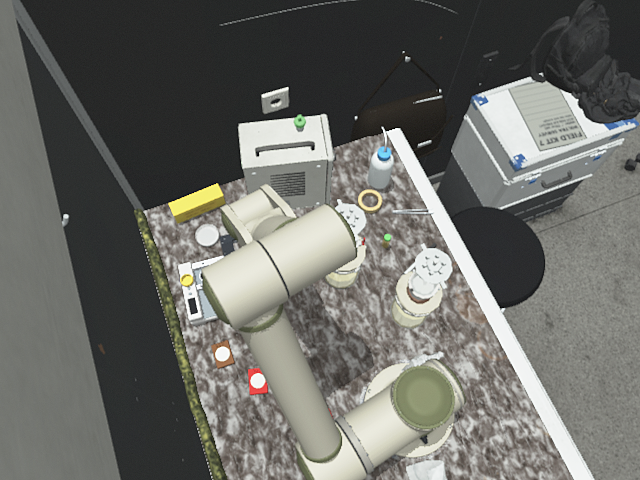

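```bash
python3 - <<'E'
import cv2
a=cv2.imread("pics/wrist5.png")
cv2.imwrite("pics/wrist5c.png",cv2.resize(a[215:360,360:640],None,fx=2.85,fy=2.85,interpolation=cv2.INTER_CUBIC))
from h import *
import pickle
P=np.load("P.npy");c=pickle.load(open("c5.pkl","rb"))
for n,p,z in (("slide front right top",(375,231),.034),("front left",(507,234),.034),("rear left",(493,318),.034),("rear right",(373,308),.034),("cheek corner",(580,221),.036),("window",(613,270),.024),("deck R front",(250,14),.024),("knob",(612,103),.061)):
  print(n,(inv(P,ray("w",p,z,c))*1e3).round(1))
E
```

```text
slide front right top [ 14.5 -66.9]
front left [15.9 -3.6]
rear left [60.7 -4. ]
rear right [ 55.1 -65.8]
cheek corner [ 8.9 28.5]
window [38.2 60.2]
deck R front [ -79.9 -123.9]
knob [-41.7  12.2]
```

View pics/wrist5c.png

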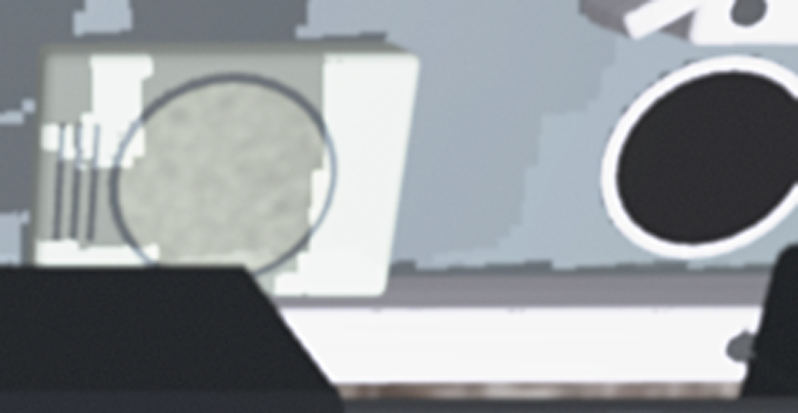

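```bash

python3 -m pendant '[[[0.05,0,0.4],[0,0,0]],[[0,0,0.39],[0,0,0]],[[0,0,0],[0,0,0]],[[0,0.15,0],[0,0,0]],[[0,0.15,0],[0,0,0]],[[0,0.2,0],[0,0,0]],[[0,0.2,0],[0,0,0]],[[0,0.2,0],[0,0,0]],[[0,0.2,0],[0,0,0]],[[0,0.2,0],[0,0,0]],[[0,0,0],[0,0,0]]]'
python3 go.py 38 -20 28
python3 - <<'E'
from h import *
a=camera("wrist")[:,:,::-1]
cv2.imwrite("pics/wrist6.png",a)
E
```

```text
time_s: 10.55
eef_pos: [0.5061, 0.2617, 0.0279]
eef_rot: [0.15, 3.138, 0.0]
wrist_force: [0.8, 0.0, 1.0]
opening: 0.0001
t 10.55 reader xy mm [ 39.2 -45.2] z 27.9 yaw err (ccw) 0.0012 tilt [ 0.  0. -1.] F [0.77 0.02 0.96] open 0.0001 j [ 0.27  0.65  1.52  0.    0.98 -1.21]
tool shift units [ 0.03  0.63 -0.  ]
```

View pics/wrist6.png

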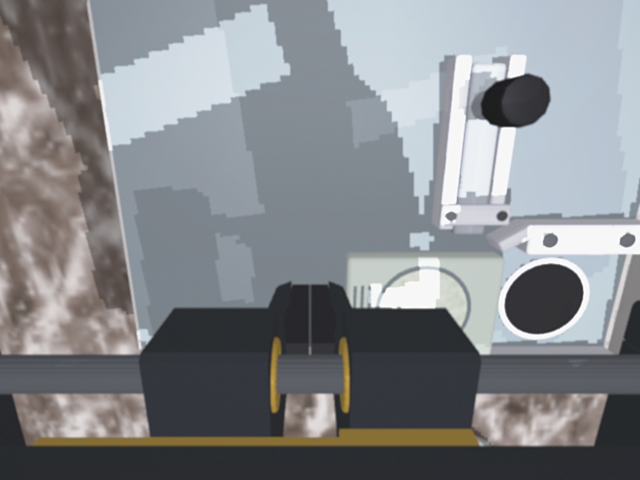

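```bash

python3 -m pendant '[[[0.02,0.15,0],[0,0,0]],[[0,0.15,0],[0,0,0]],[[0,0.15,0],[0,0,0]],[[0,0.15,0],[0,0,0]],[[0,0.15,0],[0,0,0]],[[0,0.15,0],[0,0,0]],[[0,0,0],[0,0,0]]]'
python3 go.py 38 8.5 28
python3 - <<'E'
from h import *
a=camera("wrist")[:,:,::-1]
cv2.imwrite("pics/wrist7.png",a)
E
```

```text
time_s: 11.3
eef_pos: [0.5087, 0.2973, 0.0279]
eef_rot: [0.15, 3.138, 0.0]
wrist_force: [0.0, 0.2, 0.1]
opening: 0.0005
t 11.3 reader xy mm [38.4 -9.5] z 27.9 yaw err (ccw) 0.0008 tilt [ 0.  0. -1.] F [0.02 0.25 0.11] open 0.0005 j [ 0.33  0.67  1.46  0.    1.01 -1.15]
tool shift units [ 0.01  0.45 -0.  ]
```

View pics/wrist7.png

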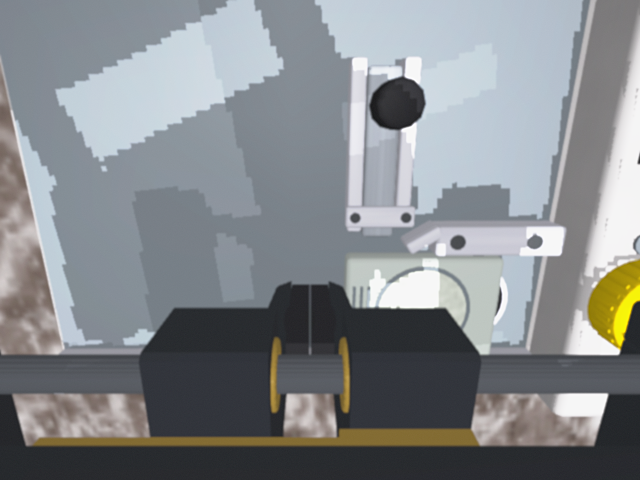

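The slide has entered the pocket mouth. I'll continue in small steps until it touches the end stop.

```bash

python3 -m pendant '[[[0,0.1,0],[0,0,0]],[[0,0.1,0],[0,0,0]],[[0,0.1,0],[0,0,0]],[[0,0,0],[0,0,0]]]'
python3 go.py
python3 -m pendant '[[[0,0.05,0],[0,0,0]],[[0,0,0],[0,0,0]]]'
python3 -m pendant '[[[0,0.04,0],[0,0,0]],[[0,0,0],[0,0,0]]]'
python3 go.py
```

```text
time_s: 11.75
eef_pos: [0.5099, 0.309, 0.0279]
eef_rot: [0.151, 3.138, 0.0]
wrist_force: [0.0, -0.9, 0.4]
opening: 0.0003
t 11.75 reader xy mm [38.4  2.2] z 27.9 yaw err (ccw) 0.0006 tilt [ 0.  0. -1.] F [ 0.03 -0.92  0.39] open 0.0003 j [ 0.35  0.68  1.44  0.    1.03 -1.13]
time_s: 11.95
eef_pos: [0.51, 0.3107, 0.028]
eef_rot: [0.151, 3.138, 0.0]
wrist_force: [0.5, -0.1, 0.4]
opening: 0.0002
time_s: 12.15
eef_pos: [0.5102, 0.3122, 0.028]
eef_rot: [0.151, 3.138, 0.0]
wrist_force: [-0.6, 0.3, 0.9]
opening: 0.0004
t 12.15 reader xy mm [38.5  5.4] z 28.0 yaw err (ccw) 0.0002 tilt [ 0.  0. -1.] F [-0.63  0.28  0.93] open 0.0004 j [ 0.35  0.68  1.43  0.    1.03 -1.12]
```

```bash

for i in 1; do python3 -m pendant '[[[0,0.04,0],[0,0,0]],[[0,0,0],[0,0,0]]]'
python3 -m pendant '[[[0,0.04,0],[0,0,0]],[[0,0,0],[0,0,0]]]'
python3 -m pendant '[[[0,0.04,0],[0,0,0]],[[0,0,0],[0,0,0]]]'; done
python3 go.py
```

```text
time_s: 12.35
eef_pos: [0.5104, 0.3138, 0.028]
eef_rot: [0.151, 3.138, 0.0]
wrist_force: [-0.4, -0.5, -0.5]
opening: 0.0004
time_s: 12.55
eef_pos: [0.5105, 0.3155, 0.028]
eef_rot: [0.151, 3.138, 0.0]
wrist_force: [0.5, -0.1, 0.5]
opening: 0.0005
time_s: 12.75
eef_pos: [0.5106, 0.3171, 0.028]
eef_rot: [0.151, 3.138, 0.0]
wrist_force: [0.3, -0.3, -0.7]
opening: 0.0005
t 12.75 reader xy mm [38.4 10.3] z 28.0 yaw err (ccw) 0.0003 tilt [ 0.  0. -1.] F [ 0.27 -0.28 -0.67] open 0.0005 j [ 0.36  0.69  1.42  0.    1.04 -1.12]
```

```bash

python3 -m pendant '[[[0,0.03,0],[0,0,0]],[[0,0,0],[0,0,0]]]'
python3 -m pendant '[[[0,0.03,0],[0,0,0]],[[0,0,0],[0,0,0]]]'
python3 - <<'E'
from h import *
import pickle
pickle.dump(calibration("wrist"),open("c8.pkl","wb"))
a=camera("wrist")[:,:,::-1]
cv2.imwrite("pics/wrist8.png",a)
E
```

```text
time_s: 12.95
eef_pos: [0.5108, 0.3182, 0.0279]
eef_rot: [0.151, 3.138, 0.0]
wrist_force: [0.4, 0.0, 0.8]
opening: 0.0005
time_s: 13.15
eef_pos: [0.5109, 0.3189, 0.0279]
eef_rot: [-0.151, -3.138, 0.001]
wrist_force: [0.5, -3.5, 0.1]
opening: 0.001
```

View pics/wrist8.png

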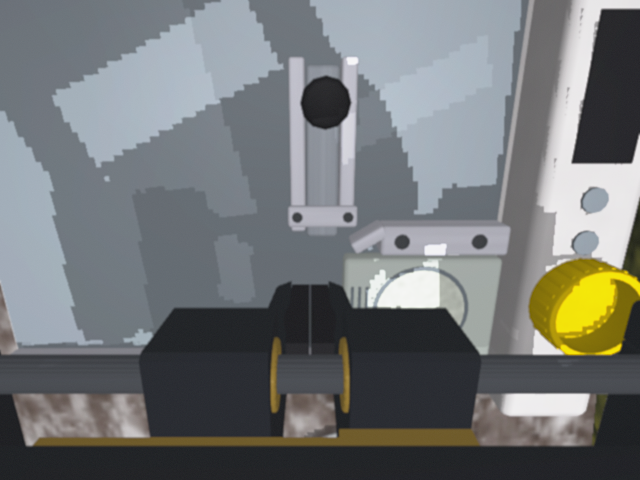

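```bash

python3 -m pendant '[[[0,0.04,0],[0,0,0]],[[0,0,0],[0,0,0]]]'
python3 go.py
```

```text
time_s: 13.4
eef_pos: [0.511, 0.3191, 0.0279]
eef_rot: [-0.151, -3.137, 0.006]
wrist_force: [1.2, -12.4, 2.4]
opening: 0.0003
t 13.4 reader xy mm [38.6 12.4] z 27.9 yaw err (ccw) 0.0003 tilt [-0.001 -0.004 -1.   ] F [  1.17 -12.42   2.36] open 0.0003 j [ 0.36  0.69  1.41 -0.    1.04 -1.11]
```

```bash

python3 -m pendant '[[[0,-0.1,0],[0,0,0]],[[0,-0.15,0],[0,0,0]],[[0,-0.25,0],[0,0,0]],[[0,0,-0.9],[0,0,0]],[[0,0,-0.9],[0,0,0]],[[0.7,0.2,0],[0,0,0]],[[0.7,0.2,0],[0,0,0]],[[0.7,0.2,0],[0,0,0]],[[0.7,0,0],[0,0,0]],[[0,0,0],[0,0,0]],[[0,0,0],[0,0,0]]]'
python3 go.py -74 17 48
python3 - <<'E'
from h import *
import pickle
pickle.dump(calibration("wrist"),open("c9.pkl","wb"))
a=camera("wrist")[:,:,::-1]
cv2.imwrite("pics/wrist9.png",a)
b=camera("top")[:,:,::-1]
cv2.imwrite("pics/top9.png",cv2.resize(b[220:340,150:310],None,fx=5,fy=5,interpolation=cv2.INTER_CUBIC))
E
```

```text
time_s: 14.5
eef_pos: [0.4001, 0.3356, 0.1002]
eef_rot: [0.15, 3.137, 0.001]
wrist_force: [0.4, 0.1, 0.2]
opening: 0.0008
t 14.5 reader xy mm [-73.4  18.1] z 100.2 yaw err (ccw) 0.0007 tilt [ 0.001  0.    -1.   ] F [0.38 0.09 0.21] open 0.0008 j [ 0.47  0.48  1.58  0.    1.08 -1.  ]
tool shift units [ 0.02 -0.03  1.31]
```

View pics/wrist9.png

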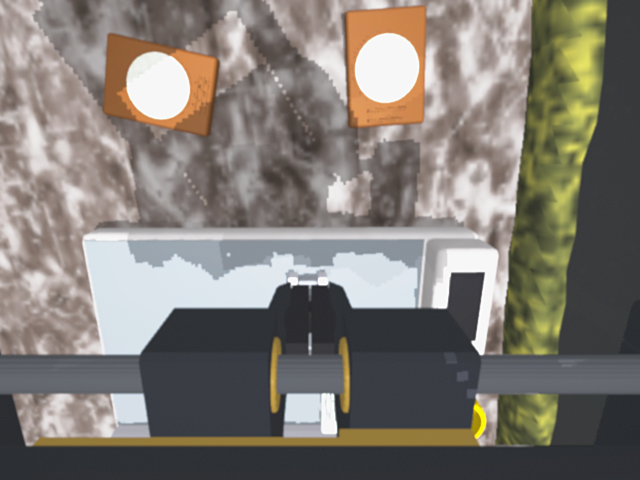

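View pics/top9.png

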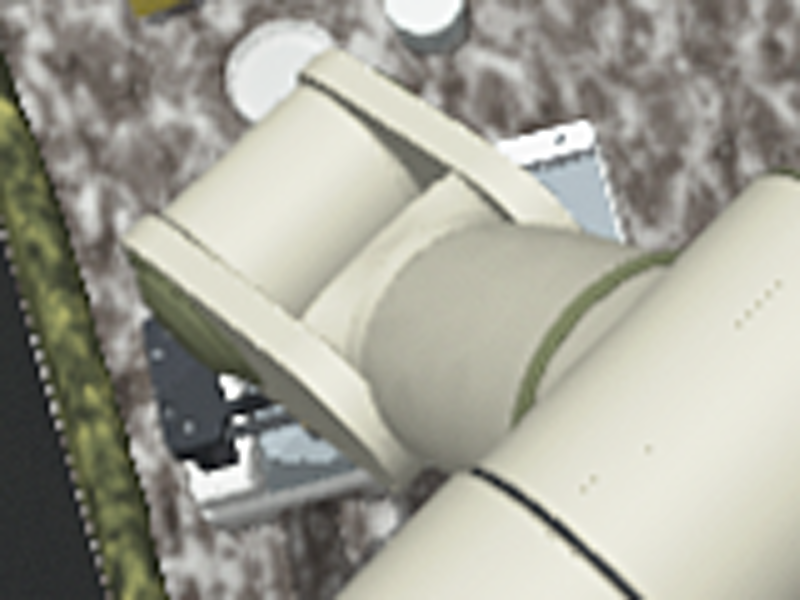

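```bash

python3 -m pendant '[[[0,0,-1],[0,0,0]],[[0,0,-1],[0,0,0]],[[0,0,-1],[0,0,0]],[[0,0,-1],[0,0,0]],[[0,0,-1],[0,0,0]],[[0,0,-1],[0,0,0]],[[0,0,0],[0,0,0]],[[0,0,0],[0,0,0]]]'
python3 go.py -74 17 48
python3 - <<'E'
from h import *
import pickle
pickle.dump(calibration("wrist"),open("c10.pkl","wb"))
a=camera("wrist")[:,:,::-1]
cv2.imwrite("pics/wrist10.png",a)
cv2.imwrite("pics/wrist10c.png",cv2.resize(a[150:300,180:390],None,fx=3.8,fy=3.8,interpolation=cv2.INTER_CUBIC))
E
```

```text
time_s: 15.4
eef_pos: [0.4007, 0.3353, 0.34]
eef_rot: [0.153, 3.137, 0.001]
wrist_force: [0.3, -0.6, -0.4]
opening: 0.0003
t 15.4 reader xy mm [-72.8  17.9] z 340.0 yaw err (ccw) -0.0007 tilt [ 0.001  0.001 -1.   ] F [ 0.25 -0.59 -0.36] open 0.0003 j [ 0.47  0.28  1.16  0.    1.7  -1.  ]
tool shift units [ 0.04 -0.03  7.3 ]
```

View pics/wrist10c.png

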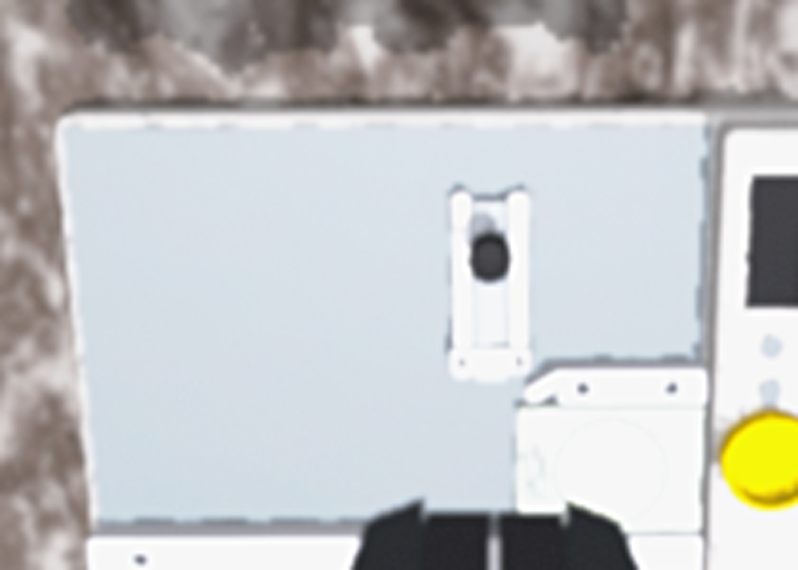

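The slide is fully home: flush with the end stop at crop column ~703, with its right edge at ~517, just clear of the bar line. The knob is at crop (490,257), still retracted.

```bash
python3 - <<'E'
from h import *
import pickle
P=np.load("P.npy");c=pickle.load(open("c10.pkl","rb"))
f=lambda u,v:(180-.5+u/3.8+.13,150-.5+v/3.8+.13)
for n,p,z in (("knob",(490,257),.061),("slide FR",(518,407),.034),("slide FL",(703,407),.034)): print(n,(inv(P,ray("w",f(*p),z,c))*1e3).round(1))
E
python3 -m pendant '[[[0,0,1],[0,0,0]],[[0,0,1],[0,0,0]],[[0,0,1],[0,0,0]],[[0,0,1],[0,0,0]],[[0,0,1],[0,0,0]],[[0,0,1],[0,0,0]],[[0,0,1],[0,0,0]],[[0,0,0.28],[0,0,0]],[[0,0,0],[0,0,0]],[[0,0,0],[0,0,0]]]'
python3 go.py -62 16.5 49
```

```text
knob [-43.8  17. ]
slide FR [15.  26.4]
slide FL [15.  89.1]
time_s: 16.45
eef_pos: [0.4005, 0.3359, 0.0498]
eef_rot: [0.151, 3.137, 0.001]
wrist_force: [0.2, 0.8, 0.6]
opening: 0.0004
t 16.45 reader xy mm [-73.   18.4] z 49.8 yaw err (ccw) 0.0 tilt [ 0.001  0.001 -1.   ] F [0.24 0.79 0.6 ] open 0.0004 j [ 0.47  0.55  1.63  0.    0.95 -1.  ]
tool shift units [-0.27 -0.05  0.02]
```

```bash

python3 -m pendant '[[[-0.1,-0.04,0],[0,0,0]],[[-0.12,0,0],[0,0,0]],[[-0.12,0,0],[0,0,0]],[[-0.12,0,0],[0,0,0]],[[-0.12,0,0],[0,0,0]],[[-0.12,0,0],[0,0,0]],[[0,0,0],[0,0,0]]]'
python3 go.py -34 17 49
python3 -m pendant '[[[-0.08,0,0],[0,0,0]],[[-0.05,0,0],[0,0,0]],[[0,0,0],[0,0,0]]]'
python3 -m pendant '[[[-0.04,0,0],[0,0,0]],[[0,0,0],[0,0,0]]]'
python3 go.py
```

```text
time_s: 17.15
eef_pos: [0.4284, 0.3313, 0.0487]
eef_rot: [0.152, 3.137, 0.0]
wrist_force: [-0.9, 0.4, -0.0]
opening: 0.0005
t 17.15 reader xy mm [-44.8  16.5] z 48.7 yaw err (ccw) -0.0002 tilt [ 0.001  0.    -1.   ] F [-0.9   0.42 -0.02] open 0.0005 j [ 0.44  0.58  1.58 -0.    0.98 -1.03]
tool shift units [-0.27  0.01 -0.01]
time_s: 17.45
eef_pos: [0.433, 0.3308, 0.0487]
eef_rot: [0.151, 3.138, -0.0]
wrist_force: [0.2, -0.6, -0.3]
opening: 0.0004
time_s: 17.65
eef_pos: [0.4345, 0.3307, 0.0487]
eef_rot: [-0.151, -3.138, 0.0]
wrist_force: [-0.7, 0.2, -0.3]
opening: 0.0004
t 17.65 reader xy mm [-38.7  16.5] z 48.7 yaw err (ccw) 0.0002 tilt [-0. -0. -1.] F [-0.75  0.19 -0.28] open 0.0004 j [ 0.43  0.59  1.57  0.    0.99 -1.04]
```

```bash

python3 -m pendant '[[[-0.05,0,0],[0,0,0]],[[0,0,0],[0,0,0]]]'
python3 -m pendant '[[[-0.05,0,0],[0,0,0]],[[0,0,0],[0,0,0]]]'
python3 -m pendant '[[[-0.04,0,0],[0,0,0]],[[0,0,0],[0,0,0]]]'
python3 go.py
```

```text
time_s: 17.85
eef_pos: [0.4365, 0.3305, 0.0487]
eef_rot: [-0.151, -3.138, 0.0]
wrist_force: [0.3, 0.4, 0.5]
opening: 0.0002
time_s: 18.05
eef_pos: [0.4386, 0.3303, 0.0488]
eef_rot: [0.151, 3.138, 0.0]
wrist_force: [-0.2, 0.2, -0.9]
opening: 0.0002
time_s: 18.25
eef_pos: [0.4402, 0.3301, 0.0487]
eef_rot: [0.151, 3.138, 0.0]
wrist_force: [-0.8, 0.7, -0.1]
opening: 0.0006
t 18.25 reader xy mm [-33.   16.5] z 48.7 yaw err (ccw) 0.0001 tilt [ 0.  0. -1.] F [-0.79  0.67 -0.07] open 0.0006 j [ 0.43  0.59  1.56 -0.    1.   -1.05]
```

```bash

python3 -m pendant '[[[-0.03,0,0],[0,0,0]],[[0,0,0],[0,0,0]]]'
python3 -m pendant '[[[-0.03,0,0],[0,0,0]],[[0,0,0],[0,0,0]]]'
python3 -m pendant '[[[-0.03,0,0],[0,0,0]],[[0,0,0],[0,0,0]]]'
python3 - <<'E'
from h import *
a=camera("wrist")[:,:,::-1]
cv2.imwrite("pics/wrist11.png",a)
E
```

```text
time_s: 18.45
eef_pos: [0.4409, 0.3301, 0.0487]
eef_rot: [-0.151, -3.137, 0.0]
wrist_force: [-4.0, -0.1, 0.4]
opening: 0.0002
time_s: 18.65
eef_pos: [0.4411, 0.33, 0.0487]
eef_rot: [-0.151, -3.135, 0.001]
wrist_force: [-8.1, 1.0, 3.1]
opening: 0.0002
time_s: 18.85
eef_pos: [0.4412, 0.33, 0.0486]
eef_rot: [-0.151, -3.133, 0.001]
wrist_force: [-12.3, 2.7, 6.2]
opening: 0.0005
```

View pics/wrist11.png

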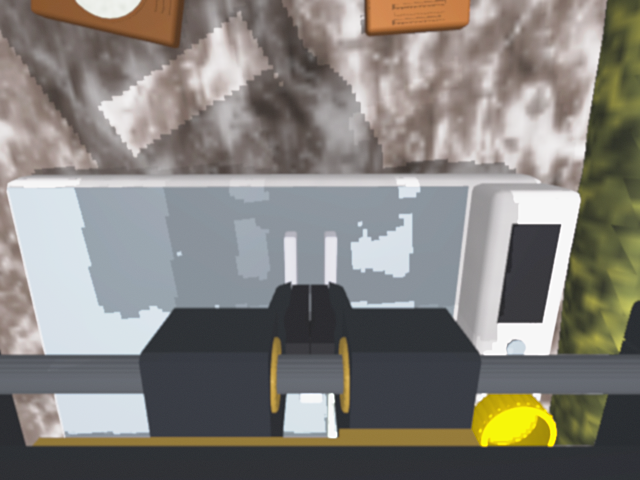

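The bar is hard against its stop (force rising without travel, at TCP reader x ≈ -32). I'll back off, rise and check.

```bash

python3 -m pendant '[[[0.1,0,0],[0,0,0]],[[0.2,0,0],[0,0,0]],[[0.3,0,0],[0,0,0]],[[0.4,0,0],[0,0,0]],[[0,0,-1],[0,0,0]],[[0,0,-1],[0,0,0]],[[0,0,-1],[0,0,0]],[[0,0,-1],[0,0,0]],[[0,0,-1],[0,0,0]],[[0,0,-1],[0,0,0]],[[0,0,-1],[0,0,0]],[[0,0,0],[0,0,0]]]'
python3 go.py
python3 - <<'E'
from h import *
import pickle
pickle.dump(calibration("wrist"),open("c12.pkl","wb"))
a=camera("wrist")[:,:,::-1]
cv2.imwrite("pics/wrist12.png",a)
cv2.imwrite("pics/wrist12c.png",cv2.resize(a[150:300,180:390],None,fx=3.8,fy=3.8,interpolation=cv2.INTER_CUBIC))
E
```

```text
time_s: 20.1
eef_pos: [0.4042, 0.3342, 0.3338]
eef_rot: [0.151, 3.129, 0.008]
wrist_force: [-0.0, 0.8, -0.5]
opening: 0.0006
t 20.1 reader xy mm [-69.1  17.2] z 333.8 yaw err (ccw) 0.0004 tilt [ 0.009  0.004 -1.   ] F [-0.03  0.81 -0.53] open 0.0006 j [ 0.47  0.28  1.18 -0.    1.67 -1.01]
```

View pics/wrist12c.png

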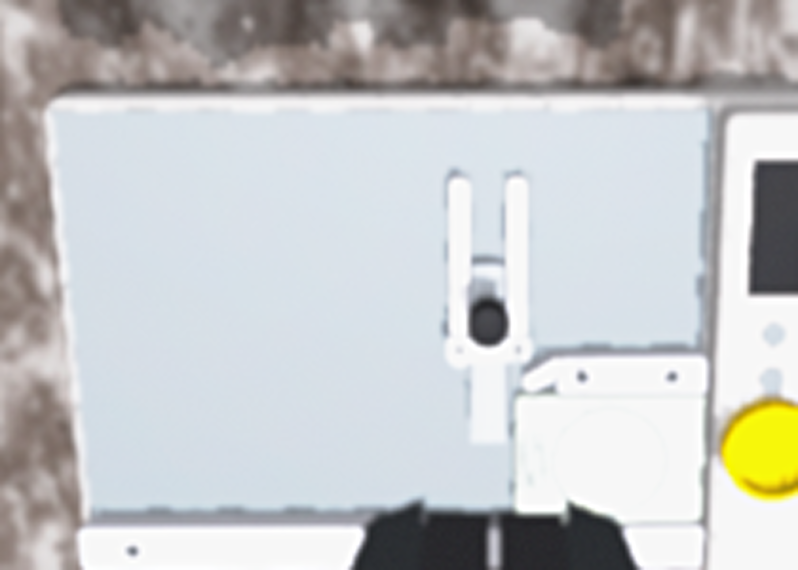

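The bar now reaches out behind the slide at crop (488,440), with the knob close to the strap. The slide is still flush against the stop, and the robot is clear of everything.

```bash
python3 - <<'E'
from h import *
import pickle
P=np.load("P.npy");c=pickle.load(open("c12.pkl","rb"))
f=lambda u,v:(180-.5+u/3.8+.13,150-.5+v/3.8+.13)
for n,p,z in (("knob",(488,322),.061),("bar tip",(488,443),.034),("slide FR",(516,397),.034),("slide FL",(703,397),.034)): print(n,(inv(P,ray("w",f(*p),z,c))*1e3).round(1))
print(hand_in())
E
```

```text
knob [-18.8  17. ]
bar tip [32. 17.]
slide FR [15.5 26.4]
slide FL [15.5 88.9]
the job is handed in; nothing more can be done
None
```

I loaded the slide into the pocket and shut the locking bar behind it, then handed the job in at about 20 s of the 54 s allowed. I pushed the slide flat against the rail with both fingertips, slid it along the rail to the end stop with closed fingers, and pushed the knob to its stop.

**Slide:** the last wrist picture shows it square and flush with the end stop. Its rear edge measured y ≈ 26.4 mm against 26 nominal.

**Bar:** the tip measured x ≈ +32 mm against +32.5 when shut. The knob read about -18.8 mm against -15.5. The knob had read about 2 mm low before the push too, so its measured travel was about 25 mm. Force rose to about 12 N with no further movement, which also points to the stop.

**Disagreements:** my two camera fits of the reader's angle differed by 0.017 rad, so I used their mean. The contact forces agreed with it to within a few millimetres.

**Not checked:** I kept clear of the bystanders and saw none disturbed in the pictures, but I did not measure their positions again at the end.

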